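Put the palette knife and the probe thermometer into the tool rack

ROBOT

A 6-joint arm with a two-finger parallel gripper is mounted at the origin on the work surface. World frame = base frame: x ahead of the robot, y to its left, z up, the work surface at z = 0. Lengths are in m, angles in degrees, forces in N, time in s.
With the tool pointing down it reaches from about 0.25 to 0.725 m from the base axis. Payload 9.7 kg.
Tool frame: the origin (TCP) lies between the finger pads; the fingertips stand bot.tcp_to_tips ahead of it and the grasp point (between the pads) lies 2 mm behind it (bot.tcp_to_tips is the distance from the TCP to the fingertips, in m); z points along the fingers, y is the line along which they close (so a half turn about z gives the same grasp; the last joint's range is limited). The gripper opens to 85 mm and grips with 20 to 120 N. Pads are 22 mm wide; open, the fingers measure 114 mm over their backs; the gripper's body (76 mm by 85 mm) begins 54 mm behind the grasp point. The pads swing forward as they close: fully open they stand 13 mm farther back than shut.
Start: joints at [75.229, 4.979, 10.078, 95.1, 0, 90], TCP at [0.14, 0.532, 0.248] pointing down, gripper open.
Joint ranges: [-179.16, 179.16], [-48.56, 103.87], [-65.8, 70.77], [-126.05, 130.52], [-82.76, 87.17], [-180, 180]. Speed limits (degrees/s): [127.2, 127.2, 147.25, 180, 180, 180].

INTERFACE

Orientations are given as [roll, pitch, yaw] about the fixed x, y, z axes, in that order (R = Rz(yaw) Ry(pitch) Rx(roll)).
In Python, from workcell import sensors, camera, camera_params, bot gives the robot as it stands.
- The arm moves only by the tool apply_moves, never from a script. Its argument "motion" is a list of rows, each an object with "jaw": the opening, from -1 (shut) to 1 (fully open); "xyz": the shift along the tool's x, y, z in mm, a list of three; "twist": the turn about the tool's z in rad. A call has 1 to 5 rows; each row is the pose to reach, as a shift and turn from the pose commanded when the call began, along the tool's axes at that moment; what a row does not reach only later rows make up. A row lasts 1/8 s, in which the tool goes at most 62.5 mm and 10.7 degrees, less where a joint would pass 70% of its speed; a pose out of reach is approached as far as the arm can. A call with a gripper value outside its range is refused whole. The fingers move at their own pace and stop on an object; "grip_force" is the grip in N (left out, the last holds). Time passes only in rows, so rows that repeat a pose let the fingers close. It gives the time, the measured TCP pose, the force, the opening and the grip force at its end, in the units of the state.
- sensors.get_obs(): the state, without advancing time (a new reading comes with each control period).
- camera(name): name is "side" or "top" or "wrist"; returns (picture, depth): 400x640x3 uint8, red, green, blue; 400x640 float32, m along the optical axis (not along the pixel's ray), 0 where there is no reading.
- camera_params(name): a dict with "mtx" (3x3 intrinsics, pixels), "rvec" (rotation vector, rad) and "tvec" (3), from world to camera coordinates, as OpenCV has them. Camera axes: x right, y down, z forward; pixel columns grow to the right and rows downward; lengths in m; the calibration is good to about 2 mm. A picture is of the moment at which its call begins: read the wrist's pose just before it. camera_params takes no time and is no camera call; for the wrist camera it gives the pose at the moment of the call.
- bot.job_done(): hands the job in; it is judged then, once.
The state is a dict: "time": time; "q": joint angles; "qd": joint speeds; "joint_efforts": joint torques, N m; "ee_pos": TCP position; "tcp_rot": TCP orientation; "wrist_force": force on the tool from outside, world axes, zero at the start; "torque": the same for the moment, N m; "opening": finger opening in m; "grasp_force": force on a finger pad.
Only numpy, scipy, OpenCV 4.12 (cv2) and the standard library are available. Lean on these libraries where they do the work, as an engineer would, in place of code of your own. Each camera call takes 0.05 s, during which the arm holds its last target. There are 200 camera calls.

TASK

Clear the bakers' bench: lift the red-handled palette knife off its hook and put it blade down into the slot of the blue tool rack, and pull the white probe thermometer out of its steel holder and put it tip down into the rack's round hole, in either order; both fully home, handle resting on the rack, and let go. The rack sits a few millimetres to one side or the other in its steel tray, so feel for the openings and never press a tool hard against the rack. Leave the other two tools on their hooks and do not knock the other things on the bench about.

Things in the scene. Friction and masses are not known exactly. Their poses are not given: they have to be found in the camera images.
- stand: Fixed hook stand: wooden foot 100 x 270 x 12 mm, posts at y = -125, +125 mm, bar along y at x = 20, z = 235 mm (12 mm thick). Three 6 mm wire hooks leave the bar to -x at y = -80, 0, 80 mm: level at z = 235 mm (wire centre) to x = -26, then up at 45 degrees to the tip x = -36, z = 245 mm. A tool hangs on each near x = -18 mm. Origin: centre of the foot's underside.
- knife: Red-handled palette knife, hanging on any one of the hooks. Origin: centre of handle top; z up. Handle 16 (x) x 24 (y) mm, z = 0 to -75 mm; blade 3 (x) x 28 (y) mm, round-ended, to z = -159 mm. Above the handle a 5 mm wire loop in the y-z plane, 11 mm wide inside, top at z = 35 mm. Lift 13 to 20 mm, then off the hook to the stand's -x; above 23 mm the handle jams under the hook. 90 g.
- knife_shoulder (a point): Centre of the lower end of the knife's red handle (75 mm below the knife's origin), where the blade begins; it rests on the block when the knife is home.
- probe: Probe thermometer leaning about 16 degrees in the holder: round white handle 22 mm wide, 70 mm long, yellow band at its lower end; steel shaft 8 mm wide, 85 mm long, round tip. Origin: centre of the handle's lower end (shoulder, where the shaft begins); z along the axis, up through the handle (top z = 70 mm, shaft tip z = -85 mm). 50 g.
- holder: Fixed upright round steel holder cup, outer diameter 36 mm, wall 4 mm (inner diameter 28 mm), 75 mm high, inner floor 5 mm up, foot disc 64 mm wide and 4 mm thick. Origin: centre of the underside.
- block: Fixed steel tray 134 (x) x 212 (y) mm with a 30 mm high rim, holding a blue plastic tool rack, 100 (x) x 200 (y) mm, top face 95 mm above the bench. The rack can sit up to 9 mm either way along the tray's x, the pose does not tell where (find it by eye or touch; it is stiff and stays put). Origin: centre of the tray's underside; z up.
- slot_mid (a point): Point fixed to the tray (x = 0, y = 55, z = 95 mm), at the height of the rack's top: the slot's centre when the rack sits in the middle. The real slot is up to 9 mm from here along the tray's x. Slot: 7 mm (tray x) by 34 mm (tray y), edges bevelled 1 mm, 90 mm deep.
- hole_mid (a point): Point fixed to the tray (x = 0, y = -55, z = 95 mm), at the height of the rack's top: the round hole's centre when the rack sits in the middle. The real hole is shifted along the tray's x as much as the slot. Hole: 11 mm in diameter, edge bevelled 1 mm, 90 mm deep.
- skimmer: Bystander hanging on another hook: skimmer with a wooden handle 14 x 20 x 75 mm and a round steel disc 56 mm wide below, 168 mm under its handle top. Origin: handle top.
- scoop: Bystander hanging on the third hook: flat aluminium scoop, black handle 14 x 20 x 75 mm, blade 56 mm wide to 145 mm below its handle top. Origin: handle top.
- oil: Bystander: amber bottle, 66 mm wide, 200 mm high. Origin: centre of the underside.
- tin: Bystander: red tin, 72 mm wide, 110 mm high. Origin: centre of the underside.
- spice: Bystander: small green jar, 42 mm wide, 85 mm high. Origin: centre of the underside.
- bowl: Bystander: steel bowl, 110 mm wide, 50 mm high. Origin: centre of the underside.
- cutter: Bystander: steel pastry cutter ring, 60 mm wide, 35 mm high, on the bench. Origin: centre of the underside.

How it is judged (in metres and radians):
At the end, for the whole second after the job is handed in: The knife's blade is in the rack's slot and the probe's shaft in its round hole, each with the lower end of its handle on the rack's top (within 5 mm in height), within 14 mm along the tray's x and 6 mm along its y of slot_mid and hole_mid, upright within 0.12 rad and at rest (z of knife_shoulder in the frame of slot_mid between -0.005 and 0.005 m and x of knife_shoulder in the frame of slot_mid between -0.014 and 0.014 m and y of knife_shoulder in the frame of slot_mid between -0.006 and 0.006 m and angle between each of knife, probe's own z axis and vertical below 0.12 rad and linear speed of each of knife, probe below 0.02 m/s and z of probe in the frame of hole_mid between -0.005 and 0.005 m and x of probe in the frame of hole_mid between -0.014 and 0.014 m and y of probe in the frame of hole_mid between -0.006 and 0.006 m); the robot touches nothing.
It fails at once if the knife or the probe pressed against the rack with more than 60 N (contact force between any of knife, probe and block above 60 N).
It fails at once if the skimmer or the scoop taken or knocked off its hook (more than 50 mm from its start) (distance of any of skimmer, scoop from where it was at the start of the episode above 0.05 m).
It fails at once if another thing on the bench shoved more than 40 mm or tipped over (more than 0.6 rad) (distance of any of oil, tin, spice, bowl, cutter from where it was at the start of the episode above 0.04 m or angle between any of oil, tin, spice, bowl, cutter's own z axis and vertical above 0.6 rad).
It also fails if it takes over 72 s, if anything falls off the work surface, if the arm or the gripper's body presses on something with over 40 N, if the wrist force passes 120 N, or if a joint passes its speed limit or range.

## Working session

There is one attempt and no reset: what is moved stays moved. The work goes in short steps, Python scripts to look and compute and a tool call to move; the robot and the scene stay as the last step left them, time stands still between calls to the robot, and variables do not carry over. Pictures are saved under pics/ and viewed, at most 14 in all, crops included, and the job is handed in when it is done.

Besides the shell and the picture viewer there is one more tool, called after "Emit:" as name(argument=value, ...), one argument or row to a line, values as JSON. apply_moves: Moves the arm, as the interface text tells. Its arguments: {"type":"object","properties":{"motion":{"type":"array","items":{"type":"object","properties":{"jaw":{"type":"number"},"xyz":{"type":"array","items":{"type":"number"}},"twist":{"type":"number"}}}},"grip_force":{"type":"number"}},"required":["motion"]}

```bash
ls; mkdir -p pics; python3 - <<'E'
from workcell import sensors,camera,camera_params,bot
import cv2,numpy as np
print(sensors.get_obs(), bot.tcp_to_tips)
for n in ["side","top","wrist"]:
    p=camera_params(n); print(n,p)
    im,d=camera(n); np.savez(f"{n}0.npz",im=im,d=d,**p)
    cv2.imwrite(f"pics/{n}0.png",im[:,:,::-1])
E
```

```text
pics
{'time': 0.0, 'q': array([ 7.52300566e+01,  5.00923621e+00,  1.00331323e+01,  9.50976351e+01,
       -9.72575740e-04,  9.00013998e+01]), 'qd': array([ 0.03847513, -0.10805771, -0.06834131, -0.01286046, -0.00422789,
        0.05553116]), 'joint_efforts': array([-9.33940682e-04, -5.20389676e+01,  4.64805579e+01,  1.61832094e-02,
       -1.56070757e-05, -2.63290156e-05]), 'ee_pos': array([0.14016873, 0.53162861, 0.24758909]), 'tcp_rot': array([-1.79926261e+02,  9.74376496e-04,  1.65228658e+02]), 'wrist_force': array([ 0.45762358, -0.92331873, -0.01526012]), 'torque': array([-0.02536823,  0.03287953, -0.01283978]), 'grasp_force': 0.0, 'opening': 0.08524363004204304} 0.017
side {'mtx': array([[420.67610513,   0.        , 321.94698016],
       [  0.        , 420.67610513, 197.82872543],
       [  0.        ,   0.        ,   1.        ]]), 'rvec': array([ 0.07062789, -2.95646544,  1.0352591 ]), 'tvec': array([0.58076858, 0.11638449, 0.98184475])}
top {'mtx': array([[380.2555976 ,   0.        , 318.75082266],
       [  0.        , 380.2555976 , 195.3076649 ],
       [  0.        ,   0.        ,   1.        ]]), 'rvec': array([ 2.18569428, -2.1391504 ,  0.17858307]), 'tvec': array([-0.04869759,  0.60349509,  0.84912853])}
wrist {'mtx': array([[337.44431466,   0.        , 323.95299147],
       [  0.        , 337.44431466, 197.23837228],
       [  0.        ,   0.        ,   1.        ]]), 'rvec': array([-2.30798513, -1.7786025 , -0.24425656]), 'tvec': array([-0.54886679, -0.03639469,  0.37817972])}
```

View pics/top0.png

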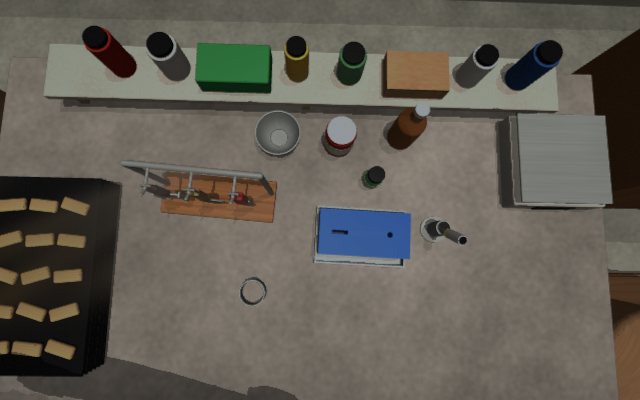

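View pics/side0.png

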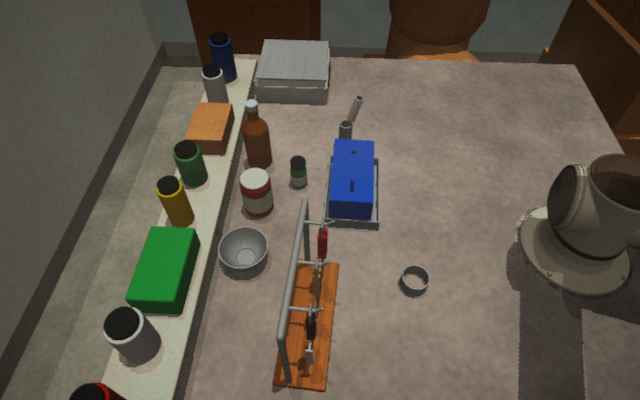

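Top view: stand at (220,190) with the knife on the hook at (240,197), the rack at (364,234), slot (340,232), hole (390,235), probe from (440,228) leaning to (463,240). In the side view the knife's handle is at (322,242). I'll convert these to world positions.

```bash
cat > h.py <<'E'
import cv2,numpy as np
def load(n):
    f=np.load(n); return f['im'],f['d'],f
def cloud(d,p):
    R=cv2.Rodrigues(p['rvec'])[0]; K=p['mtx']
    v,u=np.mgrid[:d.shape[0],:d.shape[1]]
    c=np.stack([(u-K[0,2])*d/K[0,0],(v-K[1,2])*d/K[1,1],d],-1)
    return (c-p['tvec'].ravel())@R
def pix(P,p):
    return cv2.projectPoints(np.atleast_2d(P).astype(float),p['rvec'],p['tvec'],p['mtx'],None)[0][:,0]
def rayz(uv,z,p):
    R=cv2.Rodrigues(p['rvec'])[0]; K=p['mtx']; o=-R.T@p['tvec'].ravel()
    uv=np.atleast_2d(uv); r=np.c_[(uv-K[[0,1],[2,2]])/K[0,0],np.ones(len(uv))]@R
    return o+r*((z-o[2])/r[:,2])[:,None]
E
python3 - <<'E'
from h import *
np.set_printoptions(precision=4,suppress=True)
for n in ["top","side"]:
    im,d,p=load(n+"0.npz"); W=cloud(d,p); hsv=cv2.cvtColor(im,cv2.COLOR_RGB2HSV)
    x,y,z=np.moveaxis(W,-1,0); ok=d>0
    blue=ok&(hsv[...,0]>100)&(hsv[...,0]<130)&(hsv[...,1]>150)&(abs(z-.095)<.008)
    print(n,"blue",blue.sum(),np.median(W[blue],0))
    print(cv2.minAreaRect(W[blue][:,:2].astype(np.float32)*1000))
    # pixel-based rect of blue top using z=.095
    m=blue.astype(np.uint8); 
    cs=max(cv2.findContours(m,cv2.RETR_EXTERNAL,cv2.CHAIN_APPROX_NONE)[0],key=cv2.contourArea)
    q=rayz(cs[:,0].astype(float),.095,p)
    print("rect",cv2.minAreaRect(q[:,:2].astype(np.float32)*1000))
    hull=cv2.fillPoly(np.zeros_like(m),[cs],1); hull=cv2.erode(hull,np.ones((5,5)))
    dark=(hull>0)&(hsv[...,2]<90)
    k,l,s,c=cv2.connectedComponentsWithStats(dark.astype(np.uint8))
    for i in range(1,k):
        if s[i,4]>3: print("dark",s[i],rayz(c[i],.095,p))
    red=ok&((hsv[...,0]<8)|(hsv[...,0]>172))&(hsv[...,1]>140)&(z>.1)
    k,l,s,c=cv2.connectedComponentsWithStats(red.astype(np.uint8))
    for i in range(1,k):
        if s[i,4]>25: print("red",s[i],W[l==i].mean(0),W[l==i].min(0),W[l==i].max(0))
for n,pts in [("top",[(440,228),(463,240),(430,230),(420,122),(375,170),(340,130),(278,130),(253,290),(165,212),(275,220),(124,163),(262,177),(235,203),(190,180)]),("side",[(355,105),(346,128),(322,242),(318,280),(311,325)])]:
    im,d,p=load(n+"0.npz"); W=cloud(d,p)
    for u,v in pts: print(n,u,v,W[v,u])
im,d,p=load("top0.npz"); a=cv2.resize(im[140:280,100:300],None,fx=4,fy=4,interpolation=3); cv2.imwrite("pics/tc1.png",a[:,:,::-1])
im2,d,p=load("side0.npz"); b=cv2.resize(im2[190:390,260:360],None,fx=2.9,fy=2.9,interpolation=3); 
c=cv2.resize(im2[85:150,320:390],None,fx=4,fy=4,interpolation=3)
e=cv2.resize(im[200:260,400:480],None,fx=3.5,fy=3.5,interpolation=3)
C=np.zeros((590,800,3),np.uint8);C[:580,:290]=b;C[:260,300:580]=c;C[270:480,300:580]=e
cv2.imwrite("pics/sc1.png",C[:,:,::-1])
E
```

```text
top blue 4072 [ 0.5181 -0.1389  0.0939]
((487.9082336425781, -78.57513427734375), (212.07565307617188, 1125.888671875), 35.73126220703125)
rect ((517.301025390625, -135.1375732421875), (199.4678192138672, 98.28314208984375), 87.13351440429688)
dark [332 230  16   4  47] [[ 0.5187 -0.0814  0.095 ]]
dark [388 232   5   6  21] [[ 0.5142 -0.1909  0.095 ]]
red [ 85  28  49  47 930] [0.8747 0.4056 0.1601] [0.8599 0.3922 0.1001] [0.9151 0.4432 0.2124]
red [235 192  11   9  48] [0.5752 0.1195 0.2045] [0.569  0.1145 0.1686] [0.5848 0.1271 0.2145]
side blue 2516 [ 0.5143 -0.1265  0.0957]
((515.7504272460938, -136.8651885986328), (202.8154296875, 98.07093811035156), 87.54669189453125)
rect ((515.740966796875, -135.63833618164062), (202.81448364257812, 98.18389892578125), 87.55657958984375)
dark [352 151   4   3   7] [[ 0.5129 -0.1915  0.095 ]]
dark [351 181   2  11  22] [[ 0.5175 -0.0818  0.095 ]]
red [240 180  30  13  57] [ 0.7388 -0.0583  0.1022] [ 0.7086 -0.0858  0.1001] [ 0.7726 -0.0474  0.106 ]
red [318 228   9  31 227] [0.5764 0.1338 0.1831] [0.5691 0.1151 0.1363] [0.5839 0.1382 0.2326]
red [ 92 382  32  18 188] [0.8706 0.4033 0.1903] [0.8625 0.3924 0.1391] [0.8905 0.4145 0.213 ]
top 440 228 [ 0.533  -0.3155  0.0572]
top 463 240 [ 0.5039 -0.3283  0.1541]
top 430 230 [ 0.5293 -0.3005  0.0314]
top 420 122 [ 0.7517 -0.2452  0.1515]
top 375 170 [ 0.6593 -0.1607  0.0847]
top 340 130 [ 0.7423 -0.0782  0.1105]
top 278 130 [0.7726 0.0685 0.0019]
top 253 290 [0.3808 0.1141 0.0007]
top 165 212 [0.5599 0.3293 0.0112]
top 275 220 [0.5472 0.0681 0.0008]
top 124 163 [0.6279 0.324  0.2395]
top 262 177 [0.6092 0.0742 0.2346]
top 235 203 [0.5854 0.1647 0.0106]
top 190 180 [0.6    0.2042 0.2369]
side 355 105 [ 0.5116 -0.3181  0.139 ]
side 346 128 [ 0.5312 -0.3032  0.0729]
side 322 242 [0.5765 0.1356 0.1915]
side 318 280 [0.5796 0.2153 0.1979]
side 311 325 [0.5866 0.2938 0.1985]
```

View pics/sc1.png

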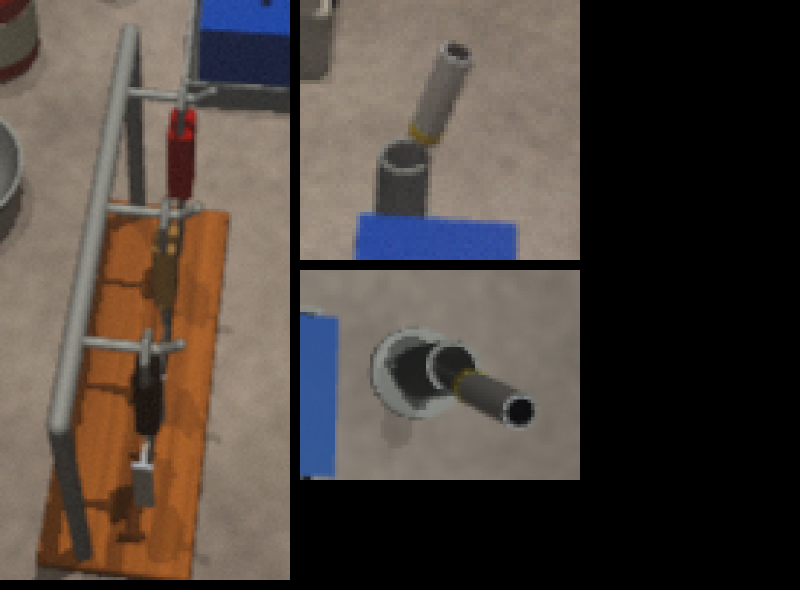

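View pics/tc1.png

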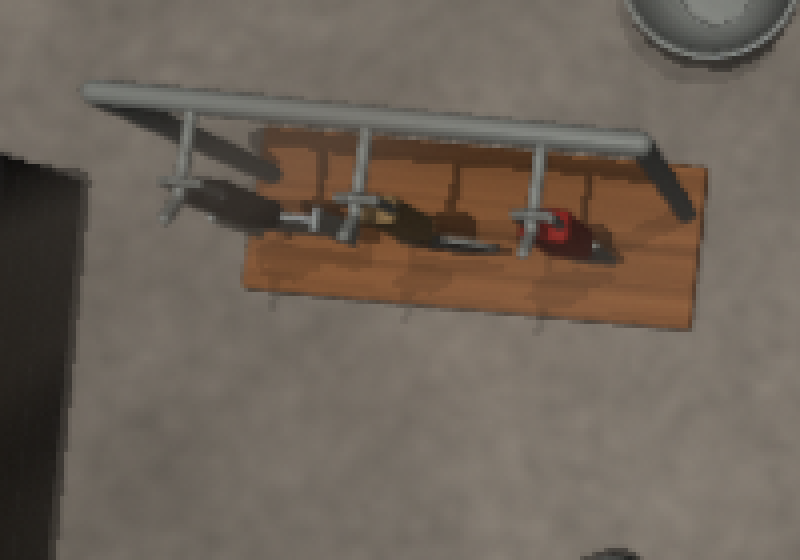

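Crops: the knife hangs on the hook nearest the rack (stand y=-80), blade edge-on along y. The probe leans away from the rack, toward -y and -x. Next I fit the probe axis and plan the approach to the knife.

```bash
cat >> h.py <<'E'
def tool(target,yaw,obs):
    """shift in tool axes (mm) and twist (rad) to reach target xyz / yaw"""
    e=np.array(obs['ee_pos']); p=np.radians(obs['tcp_rot'][2]); d=(np.array(target)-e)*1000
    tw=-(np.radians(yaw)-p); tw=(tw+np.pi)%(2*np.pi)-np.pi
    return np.round([d[0]*np.cos(p)+d[1]*np.sin(p), d[0]*np.sin(p)-d[1]*np.cos(p), -d[2]],1), round(tw,3)
E
python3 - <<'E'
from h import *
from scipy.optimize import least_squares
from workcell import sensors
np.set_printoptions(precision=4,suppress=True)
P=[];S=[]
for n in ["top","side"]:
    im,d,p=load(n+"0.npz"); W=cloud(d,p); x,y,z=np.moveaxis(W,-1,0)
    m=(d>0)&(z>.083)&(z<.20)&(x>.46)&(x<.56)&(y<-.27)&(y>-.37)
    q=W[m]; P.append(q); S.append(-cv2.Rodrigues(p['rvec'])[0].T@p['tvec'].ravel())
    print(n,len(q),q.min(0),q.max(0))
    h=(d>0)&(z>.06)&(z<.085)&(np.hypot(x-.53,y+.30)<.04); print('holder rim',h.sum(),W[h].mean(0) if h.any() else '')
    f=(d>0)&(z>.001)&(z<.012)&(np.hypot(x-.53,y+.30)<.05); print('foot',W[f].mean(0),W[f].min(0),W[f].max(0))
Q=np.vstack(P); c0=Q.mean(0)
def res(v):
    a=np.array([v[2],v[3],1]);a/=np.linalg.norm(a); o=np.array([v[0],v[1],.12]); r=Q-o
    return np.linalg.norm(r-np.outer(r@a,a),axis=1)-.011
s=least_squares(res,[c0[0],c0[1],-.2,-.2],loss='soft_l1',f_scale=.002)
a=np.array([*s.x[2:],1]);a/=np.linalg.norm(a)
print('axis at z=.12',s.x[:2],a,'tilt',np.degrees(np.arccos(a[2])),'az',np.degrees(np.arctan2(a[1],a[0])),'rms',np.sqrt(np.mean(s.fun**2)))
t=(Q-[*s.x[:2],.12])@a; print('axial range',np.percentile(t,[1,99]))
o=sensors.get_obs(); print(tool([.5757,.1215,.335],175.7,o))
E
```

```text
top 240 [ 0.4938 -0.3364  0.0877] [ 0.5291 -0.3108  0.1578]
holder rim 115 [ 0.5351 -0.3132  0.07  ]
foot [ 0.5324 -0.3044  0.0034] [ 0.4823 -0.3414  0.001 ] [ 0.5795 -0.2608  0.0119]
side 218 [ 0.4944 -0.3369  0.0846] [ 0.5301 -0.3111  0.1602]
holder rim 137 [ 0.5341 -0.3155  0.0706]
foot [ 0.5617 -0.3095  0.0031] [ 0.5052 -0.3429  0.0012] [ 0.5783 -0.2775  0.0061]
axis at z=.12 [ 0.5127 -0.3257] [-0.2567 -0.0952  0.9618] tilt 15.889974561950664 az -159.6511542875519 rms 0.002596277087296413
axial range [-0.0344  0.0379]
(array([-525.7, -285.6,  -87.3]), np.float64(-0.183))
```

Emit:
apply_moves(
  motion=[
    {"jaw": 0.3,"xyz": [0,0,-60],"twist": 0},
    {"jaw": 0.3,"xyz": [-60,-30,-87],"twist": -0.18},
    {"jaw": 0.3,"xyz": [-525,-285,-87],"twist": -0.18},
    {"jaw": 0.3,"xyz": [-525,-285,-87],"twist": -0.18},
    {"jaw": 0.3,"xyz": [-525,-285,-87],"twist": -0.18},
  ],
)

```text
time: 0.78
ee_pos: [0.3203, 0.3636, 0.3326]
tcp_rot: [180.0, 0.0, 175.6]
wrist_force: [0.1, 0.4, 0.6]
opening: 0.0557
grasp_force: 0.0
```

```bash
python3 - <<'E'
from h import *
from workcell import sensors
o=sensors.get_obs(); print(o['ee_pos'],o['tcp_rot'],o['opening'],o['wrist_force'],tool([.5757,.1215,.335],175.7,o))
E
```

```text
[0.32034425 0.36356334 0.33257512] [1.79999572e+02 3.16315291e-03 1.75571527e+02] 0.05568873889626511 [0.1305327  0.41792056 0.58060319] (array([-273.3, -221.6,   -2.4]), np.float64(-0.002))
```

Emit:
apply_moves(
  motion=[
    {"jaw": 0.3,"xyz": [-273,-221,0],"twist": 0},
    {"jaw": 0.3,"xyz": [-273,-221,0],"twist": 0},
    {"jaw": 0.3,"xyz": [-273,-221,0],"twist": 0},
    {"jaw": 0.3,"xyz": [-273,-221,0],"twist": 0},
    {"jaw": 0.3,"xyz": [-273,-221,0],"twist": 0},
  ],
)

```text
time: 1.4
ee_pos: [0.5474, 0.1484, 0.3325]
tcp_rot: [180.0, -0.0, 175.5]
wrist_force: [0.3, 2.0, 0.4]
opening: 0.0557
grasp_force: 0.0
```

```bash
python3 - <<'E'
from h import *
from workcell import sensors,camera,camera_params
o=sensors.get_obs(); print(o['ee_pos'],o['tcp_rot'],o['opening'],o['wrist_force'],tool([.5757,.1215,.335],175.7,o))
p=camera_params("wrist"); im,d=camera("wrist"); np.savez("wrist1.npz",im=im,d=d,**p)
cv2.imwrite("pics/w1.png",im[:,:,::-1])
E
```

```text
[0.54735792 0.14840723 0.33254486] [ 1.79997296e+02 -1.96995600e-03  1.75536291e+02] 0.055743823578660465 [0.33381363 2.04068313 0.42386319] (array([-30.4, -24.6,  -2.5]), np.float64(-0.003))
```

View pics/w1.png

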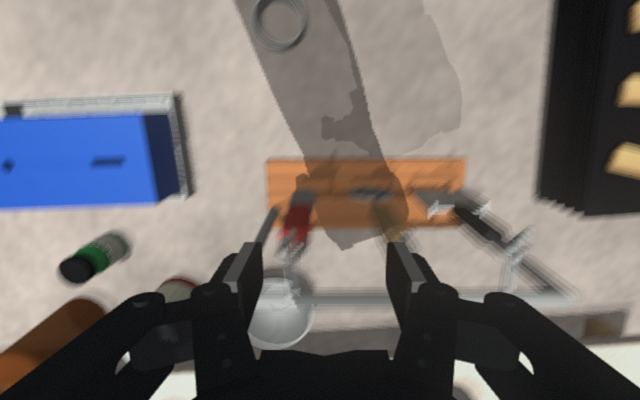

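Wrist view (blurred): knife handle at (298,215), slot at (108,162), bar along row 297. Finish the approach, settle, and measure again.

Emit:
apply_moves(
  motion=[
    {"jaw": 0.3,"xyz": [-30,-25,0],"twist": 0},
    {"jaw": 0.3,"xyz": [-30,-25,0],"twist": 0},
    {"jaw": 0.3,"xyz": [-30,-25,0],"twist": 0},
  ],
)

```text
time: 1.82
ee_pos: [0.5738, 0.1231, 0.3324]
tcp_rot: [-180.0, -0.0, 175.5]
wrist_force: [0.3, 0.2, 0.0]
opening: 0.0553
grasp_force: 0.0
```

```bash
python3 - <<'E'
from h import *
from workcell import sensors,camera,camera_params
np.set_printoptions(precision=4,suppress=True)
o=sensors.get_obs(); print(o['ee_pos'],o['tcp_rot'],o['opening'],o['wrist_force'],tool([.5757,.1215,.335],175.7,o))
p=camera_params("wrist"); im,d=camera("wrist"); np.savez("wrist2.npz",im=im,d=d,**p)
cv2.imwrite("pics/w2.png",im[:,:,::-1])
W=cloud(d,p); hsv=cv2.cvtColor(im,cv2.COLOR_RGB2HSV); z=W[...,2]
red=((hsv[...,0]<8)|(hsv[...,0]>172))&(hsv[...,1]>140)&(d>0)&(abs(W[...,0]-.575)<.04)&(abs(W[...,1]-.12)<.04)&(z>.12)
if red.any(): q=W[red]; print(red.sum(),q.mean(0),np.percentile(q,[2,98],axis=0))
t=red&(z>.2); 
if t.any(): print('handle top',t.sum(),W[t].mean(0),np.percentile(W[t],[2,98],axis=0))
blue=(hsv[...,0]>100)&(hsv[...,0]<130)&(hsv[...,1]>150)&(d>0)&(abs(z-.095)<.01)
m=blue.astype(np.uint8); cs=max(cv2.findContours(m,0,1)[0],key=cv2.contourArea)
print('rect',cv2.minAreaRect(rayz(cs[:,0].astype(float),.095,p)[:,:2].astype(np.float32)*1000), W[blue][:,2].mean())
hull=cv2.erode(cv2.fillPoly(m*0,[cv2.convexHull(cs)],1),np.ones((5,5)))
k,l,s,c=cv2.connectedComponentsWithStats(((hull>0)&(hsv[...,2]<100)).astype(np.uint8))
for i in range(1,k):
    if s[i,4]>10: print('dark',s[i],rayz(c[i],.095,p))
E
```

```text
[0.5738 0.1231 0.3324] [-179.9994   -0.0436  175.5241] 0.05531154474779365 [0.2773 0.1867 0.0476] (array([-2. , -1.4, -2.6]), np.float64(-0.003))
610 [0.5727 0.1247 0.1875] [[0.5702 0.1138 0.1428]
 [0.5828 0.1358 0.2102]]
handle top 259 [0.5748 0.1239 0.2098] [[0.5652 0.1134 0.2016]
 [0.5841 0.1359 0.2407]]
rect ((517.4566040039062, -135.09512329101562), (197.1660614013672, 98.8470687866211), 87.76251983642578) 0.09506849567818433
dark [112 129  32   6 157] [[ 0.5196 -0.0825  0.095 ]]
dark [ 21 131   9  10  63] [[ 0.5154 -0.192   0.095 ]]
```

View pics/w2.png

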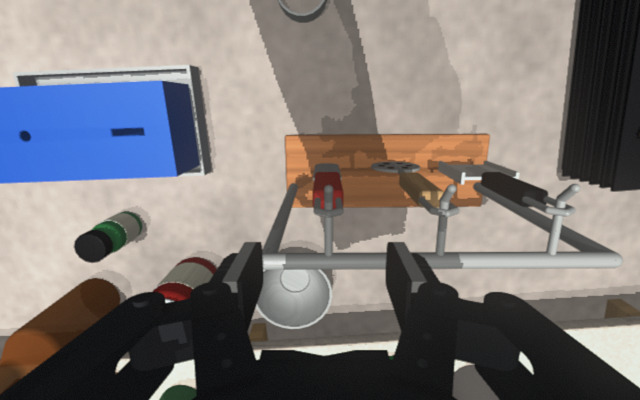

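Knife handle top at about (0.575, 0.1245, 0.2085), hook wire between the open fingers. Descend.

Emit:
apply_moves(
  motion=[
    {"jaw": 0.3,"xyz": [-1,1.5,50],"twist": 0},
    {"jaw": 0.3,"xyz": [-1,1.5,90],"twist": 0},
    {"jaw": 0.3,"xyz": [-1,1.5,120],"twist": 0},
    {"jaw": 0.3,"xyz": [-1,1.5,134],"twist": 0},
    {"jaw": 0.3,"xyz": [-1,1.5,134],"twist": 0},
  ],
)

```text
time: 2.5
ee_pos: [0.5747, 0.1248, 0.1987]
tcp_rot: [-180.0, -0.0, 175.6]
wrist_force: [0.7, -0.4, 0.8]
opening: 0.0555
grasp_force: 0.0
```

Emit:
apply_moves(
  motion=[
    {"jaw": -0.2,"xyz": [0,0,0]},
    {"jaw": -0.7,"xyz": [0,0,0]},
    {"jaw": -0.7,"xyz": [0,0,0]},
    {"jaw": -0.7,"xyz": [0,0,0]},
    {"jaw": -0.7,"xyz": [0,0,0]},
  ],
  grip_force=40,
)

```text
validation failed for argument at $.mo...
```

Emit:
apply_moves(
  motion=[
    {"jaw": -0.2,"xyz": [0,0,0],"twist": 0},
    {"jaw": -0.7,"xyz": [0,0,0],"twist": 0},
    {"jaw": -0.7,"xyz": [0,0,0],"twist": 0},
    {"jaw": -0.7,"xyz": [0,0,0],"twist": 0},
    {"jaw": -0.7,"xyz": [0,0,0],"twist": 0},
  ],
  grip_force=40,
)

```text
time: 3.12
ee_pos: [0.5757, 0.1247, 0.2002]
tcp_rot: [179.9, 0.1, 175.6]
wrist_force: [-0.2, 3.2, 6.8]
opening: 0.0232
grasp_force: 41.4
```

Emit:
apply_moves(
  motion=[
    {"jaw": -0.7,"xyz": [0,0,-6],"twist": 0},
    {"jaw": -0.7,"xyz": [0,0,-12],"twist": 0},
    {"jaw": -0.7,"xyz": [0,0,-17],"twist": 0},
    {"jaw": -0.7,"xyz": [0,0,-17],"twist": 0},
  ],
)

```text
time: 3.62
ee_pos: [0.5754, 0.1243, 0.2162]
tcp_rot: [180.0, 0.0, 175.5]
wrist_force: [-0.1, 0.4, -1.2]
opening: 0.0234
grasp_force: 40.6
```

```bash
python3 - <<'E'
from h import *
from workcell import sensors,camera,camera_params
np.set_printoptions(precision=4,suppress=True)
for n in ["side"]:
    p=camera_params(n); im,d=camera(n); np.savez("s2.npz",im=im,d=d,**p)
    W=cloud(d,p); hsv=cv2.cvtColor(im,cv2.COLOR_RGB2HSV); z=W[...,2]
    red=((hsv[...,0]<8)|(hsv[...,0]>172))&(hsv[...,1]>140)&(d>0)&(abs(W[...,0]-.575)<.04)&(abs(W[...,1]-.12)<.04)&(z>.1)
    q=W[red]; print(red.sum(),q.mean(0),np.percentile(q,[2,98],axis=0))
    im0,d0,_=load("side0.npz")
    a=np.hstack([cv2.resize(i[185:300,280:380],None,fx=4,fy=4,interpolation=3) for i in (im0,im)])
    cv2.imwrite("pics/s2.png",a[:,:,::-1])
E
```

```text
69 [0.576  0.1342 0.17  ] [[0.5692 0.1271 0.155 ]
 [0.582  0.1364 0.1854]]
```

View pics/s2.png

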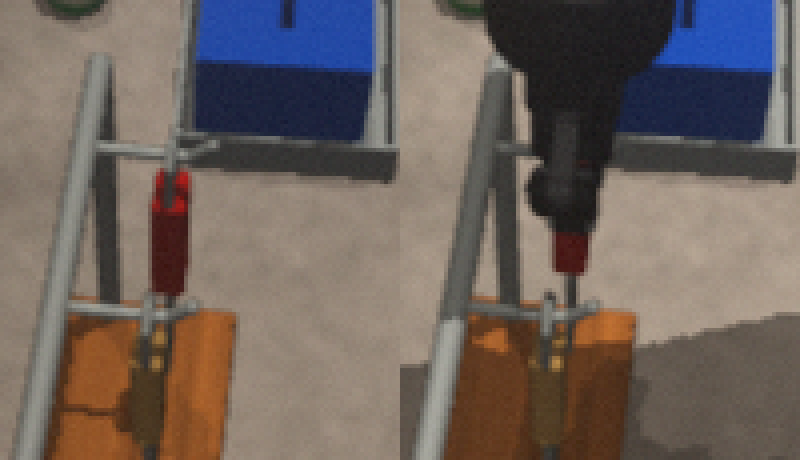

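The knife's lower handle end rose by about 16 mm with the tool, within the window. Now move off the hook.

Emit:
apply_moves(
  motion=[
    {"jaw": -0.7,"xyz": [8,0,0],"twist": 0},
    {"jaw": -0.7,"xyz": [16,0,0],"twist": 0},
    {"jaw": -0.7,"xyz": [24,0,0],"twist": 0},
  ],
)

```text
time: 4.05
ee_pos: [0.5505, 0.1262, 0.2157]
tcp_rot: [-180.0, -0.0, 175.6]
wrist_force: [0.3, 0.3, -0.3]
opening: 0.0232
grasp_force: 40.5
```

Emit:
apply_moves(
  motion=[
    {"jaw": -0.7,"xyz": [25,0,0],"twist": 0},
    {"jaw": -0.7,"xyz": [50,0,0],"twist": 0},
    {"jaw": -0.7,"xyz": [50,0,-40],"twist": -0.035},
    {"jaw": -0.7,"xyz": [50,0,-82],"twist": -0.035},
    {"jaw": -0.7,"xyz": [50,0,-82],"twist": -0.035},
  ],
)

```text
time: 4.68
ee_pos: [0.5017, 0.1303, 0.3011]
tcp_rot: [179.9, 0.3, 177.6]
wrist_force: [-0.5, 0.5, -1.3]
opening: 0.0231
grasp_force: 40.6
```

```bash
python3 - <<'E'
from h import *
from workcell import sensors
o=sensors.get_obs(); print(o['ee_pos'],o['tcp_rot'],o['wrist_force'],tool([.5187,-.082,.298],177.5,o))
E
```

```text
[0.50171297 0.13031411 0.30112538] [179.90719353   0.30251464 177.55808671] [-0.47361934  0.5125045  -1.27627829] (array([ -26. , -211.4,    3.1]), np.float64(0.001))
```

Emit:
apply_moves(
  motion=[
    {"jaw": -0.7,"xyz": [-26,-60,0],"twist": 0},
    {"jaw": -0.7,"xyz": [-26,-120,0],"twist": 0},
    {"jaw": -0.7,"xyz": [-26,-175,0],"twist": 0},
    {"jaw": -0.7,"xyz": [-26,-211,0],"twist": 0},
    {"jaw": -0.7,"xyz": [-26,-211,0],"twist": 0},
  ],
)

```text
time: 5.3
ee_pos: [0.5178, -0.0839, 0.2967]
tcp_rot: [-180.0, -0.1, 177.3]
wrist_force: [0.1, 0.2, -1.2]
opening: 0.0231
grasp_force: 40.7
```

```bash
python3 - <<'E'
from h import *
from workcell import sensors,camera,camera_params
np.set_printoptions(precision=4,suppress=True)
o=sensors.get_obs(); print(o['ee_pos'],o['tcp_rot'],o['wrist_force'])
C=[]
for n in ["side","top"]:
    p=camera_params(n); im,d=camera(n); np.savez(n+"3.npz",im=im,d=d,**p)
    W=cloud(d,p); hsv=cv2.cvtColor(im,cv2.COLOR_RGB2HSV); z=W[...,2]; near=(d>0)&(abs(W[...,0]-.519)<.03)&(abs(W[...,1]+.08)<.04)
    red=((hsv[...,0]<8)|(hsv[...,0]>172))&(hsv[...,1]>140)&near&(z>.12)
    q=W[red]; print(n,red.sum(),q.mean(0) if len(q) else '',np.percentile(q,[2,98],axis=0) if len(q) else '')
    bl=near&(z>.11)&(z<.235)&~red
    for zz in np.arange(.14,.24,.015):
        b=bl&(abs(z-zz)<.0075)
        if b.any(): print(' z%.3f n%d'%(zz,b.sum()),W[b].mean(0),W[b].min(0)[:2],W[b].max(0)[:2])
    print(pix([[.5187,-.082,.095],[.5187,-.082,.15]],p))
    u,v=pix([[.5187,-.082,.14]],p)[0].astype(int); C.append(cv2.resize(im[v-50:v+50,u-65:u+65],(390*1,300),interpolation=3))
cv2.imwrite("pics/k3.png",np.hstack(C)[:,:,::-1])
p=camera_params("wrist"); im,d=camera("wrist"); np.savez("wrist3.npz",im=im,d=d,**p); cv2.imwrite("pics/w3.png",im[:,:,::-1])
E
```

```text
[ 0.5178 -0.0839  0.2967] [-179.9916   -0.0675  177.3479] [ 0.1284  0.1822 -1.2112]
side 1 [ 0.4901 -0.0537  0.485 ] [[ 0.4901 -0.0537  0.485 ]
 [ 0.4901 -0.0537  0.485 ]]
 z0.155 n6 [ 0.5196 -0.0744  0.1586] [ 0.5179 -0.0813] [ 0.5206 -0.0705]
 z0.170 n6 [ 0.5192 -0.072   0.1693] [ 0.5185 -0.0727] [ 0.5208 -0.0716]
 z0.185 n8 [ 0.5195 -0.0746  0.1865] [ 0.5179 -0.0883] [ 0.5202 -0.071 ]
 z0.200 n9 [ 0.5197 -0.072   0.1999] [ 0.5183 -0.0744] [ 0.521  -0.0706]
 z0.215 n5 [ 0.5194 -0.0714  0.2159] [ 0.5181 -0.0725] [ 0.52   -0.0698]
 z0.230 n16 [ 0.5201 -0.0732  0.23  ] [ 0.5129 -0.0752] [ 0.5272 -0.0705]
[[350.9877 185.8998]
 [352.5096 169.7884]]
top 0  
[[339.9129 231.4396]
 [342.1743 230.2819]]
```

View pics/k3.png

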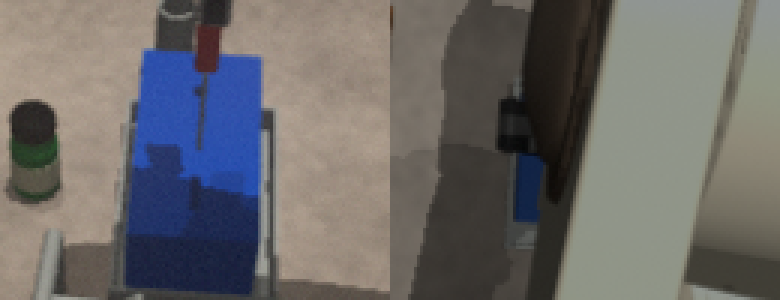

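The side view shows the blade straight down, with no visible tilt, about 2 mm to +x and 3 mm to -y of the slot as that camera sees it. Correct and descend to just above the top.

Emit:
apply_moves(
  motion=[
    {"jaw": -0.7,"xyz": [1.5,3,0],"twist": 0},
    {"jaw": -0.7,"xyz": [1.5,3,25],"twist": 0},
    {"jaw": -0.7,"xyz": [1.5,3,44],"twist": 0},
    {"jaw": -0.7,"xyz": [1.5,3,44],"twist": 0},
  ],
)

```text
time: 5.95
ee_pos: [0.5164, -0.0777, 0.2525]
tcp_rot: [180.0, -0.1, 177.6]
wrist_force: [0.2, 0.3, -0.3]
opening: 0.0233
grasp_force: 40.6
```

```bash
python3 - <<'E'
from h import *
from workcell import sensors,camera,camera_params
np.set_printoptions(precision=4,suppress=True)
o=sensors.get_obs(); print(o['ee_pos'],o['tcp_rot'],o['wrist_force'])
p=camera_params("side"); im,d=camera("side"); im0,_,_=load("side0.npz")
c=[cv2.resize(i[130:210,320:380],(390,520),interpolation=3) for i in (im0,im)]
cv2.imwrite("pics/k4.png",np.hstack(c)[:,:,::-1])
g0=im0[...,2].astype(int);g=im[...,2].astype(int)
for r in range(160,192,3): print(r,g0[r,344:360],g[r,344:360])
E
```

```text
[ 0.5164 -0.0777  0.2525] [179.9797  -0.1367 177.6312] [ 0.1965  0.3259 -0.3165]
160 [160 159 162 160 159 161 161 160 161 160 162 160 160 162 162 163] [171 173 172 171 172 173 155  95  43  45  43  42  43  46  72 139]
163 [161 162 160 161 164 163 158 158 161 162 160 158 159 163 162 161] [173 175 171 171 173 172 172 160 131 103  74  81  91  96 144 167]
166 [161 161 162 159 160 162 163 160 158 160 160 163 161 162 164 157] [172 174 174 174 173 172 172 170 171 132  76 139 175 170 177 171]
169 [164 162 162 163 163 162 166 160 160 163 161 159 162 161 161 161] [174 173 173 173 176 173 173 173 172 123  80 145 175 174 175 175]
172 [162 160 165 161 164 163 162 161 162 158 161 157 163 167 161 165] [104 105 107 108 124 160 171 172 156 105 113 159 175 176 176 174]
175 [160 165 161 161 164 162 157 162 164 161 162 160 164 159 163 163] [104 104 105 106 106 149 173 174 142  83 130 165 174 176 172 174]
178 [163 162 160 167 163 161 165 159 165 162 161 164 163 162 161 161] [104 103 102 107 105 105 121 157 132  83 142 176 175 169 160 166]
181 [164 163 162 164 164 162 125  82  85 108 148 164 163 164 164 163] [105 104 106 103 136 156 124  88  70  82 147 165 155 153 150 151]
184 [163 163 162 165 163 158 120  71  64  90 144 163 164 162 168 163] [104 106 106 106 105 102  88  66  58  69  77  85 126 151 152 149]
187 [160 161 165 162 162 158 108  61  60 112 153 163 165 166 161 164] [ 99 101 103 104 106 102  84  66  62  66  78  84  76  81  81  81]
190 [163 166 162 164 163 142  98  65  64 120 161 165 166 164 161 166] [106 100 102 102 107  93  75  66  65  70  81  83  81  78  80  83]
```

View pics/k4.png

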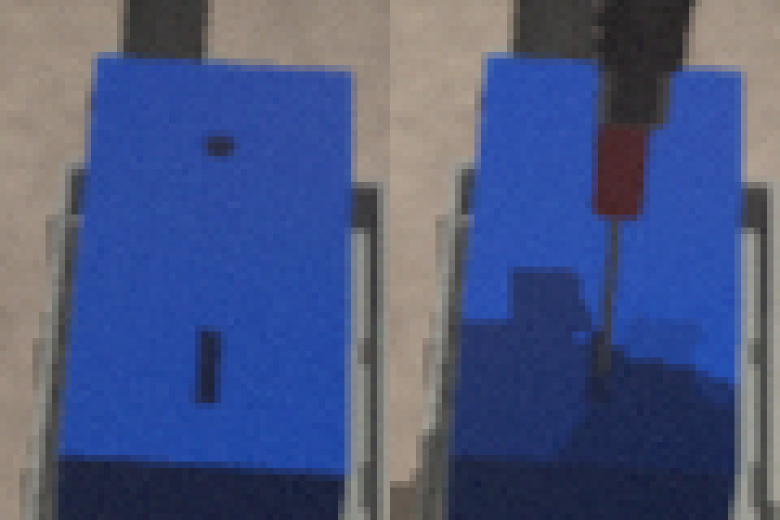

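```bash
python3 - <<'E'
from h import *
from workcell import camera,camera_params
np.set_printoptions(precision=4,suppress=True)
p=camera_params("side"); im0,_,_=load("side0.npz"); ims=[camera("side")[0].astype(float) for _ in range(4)]
im=np.mean(ims,0)
R=cv2.Rodrigues(p['rvec'])[0]; o=-R.T@p['tvec'].ravel(); print('cam',o)
K=p['mtx']
def cen(g,r,lo,hi):
    a=np.arange(lo,hi+1); s=g[r,lo:hi+1]; b=max(s[0],s[-1]); b=np.linspace(s[0],s[-1],len(s)); w=np.clip(b-s-8,0,None); return (a*w).sum()/w.sum()
g0=im0[...,2].astype(float);g=im[...,2]
uv=np.array([(cen(g0,r,346,358),r) for r in range(181,192)]); q=rayz(uv,.095,p); print('slot',q)
print('hole', [rayz(np.array([[cen(g0,r,346,360),r]]),.095,p)[0] for r in (151,152,153)])
ub=np.array([(cen(g,r,349,358) if r<172 else cen(g,r,351,357),r) for r in range(165,181)])
for y in (-.065,-.070):
  ray=np.c_[(ub-K[[0,1],[2,2]])/K[0,0],np.ones(len(ub))]@R
  print('blade',y,(o+ray*((y-o[1])/ray[:,1])[:,None]))
E
```

```text
cam [0.5625 0.5475 0.8359]
slot [[ 0.5171 -0.097   0.095 ]
 [ 0.5169 -0.094   0.095 ]
 [ 0.517  -0.0909  0.095 ]
 [ 0.5169 -0.0879  0.095 ]
 [ 0.5171 -0.0848  0.095 ]
 [ 0.5174 -0.0818  0.095 ]
 [ 0.5175 -0.0787  0.095 ]
 [ 0.5176 -0.0757  0.095 ]
 [ 0.5178 -0.0727  0.095 ]
 [ 0.518  -0.0697  0.095 ]
 [ 0.518  -0.0668  0.095 ]]
hole [array([ 0.5133, -0.1955,  0.095 ]), array([ 0.513, -0.192,  0.095]), array([ 0.5132, -0.1886,  0.095 ])]
blade -0.065 [[ 0.5182 -0.065   0.1836]
 [ 0.5183 -0.065   0.1805]
 [ 0.5185 -0.065   0.1774]
 [ 0.5186 -0.065   0.1742]
 [ 0.5186 -0.065   0.1711]
 [ 0.5186 -0.065   0.1679]
 [ 0.5185 -0.065   0.1647]
 [ 0.5184 -0.065   0.1615]
 [ 0.5183 -0.065   0.1583]
 [ 0.5182 -0.065   0.1551]
 [ 0.5182 -0.065   0.1518]
 [ 0.5182 -0.065   0.1486]
 [ 0.5181 -0.065   0.1453]
 [ 0.5182 -0.065   0.142 ]
 [ 0.5182 -0.065   0.1386]
 [ 0.5188 -0.065   0.1352]]
blade -0.07 [[ 0.5178 -0.07    0.1783]
 [ 0.518  -0.07    0.1752]
 [ 0.5181 -0.07    0.172 ]
 [ 0.5182 -0.07    0.1688]
 [ 0.5182 -0.07    0.1657]
 [ 0.5182 -0.07    0.1625]
 [ 0.5181 -0.07    0.1593]
 [ 0.5181 -0.07    0.156 ]
 [ 0.5179 -0.07    0.1528]
 [ 0.5179 -0.07    0.1495]
 [ 0.5178 -0.07    0.1463]
 [ 0.5179 -0.07    0.1429]
 [ 0.5177 -0.07    0.1396]
 [ 0.5179 -0.07    0.1363]
 [ 0.5179 -0.07    0.1329]
 [ 0.5185 -0.07    0.1295]]
```

Side-camera comparison: the blade edge is at x 0.518 and the slot at that y is also 0.518, so x is aligned. Shift y by -2.5 mm and feel downward.

Emit:
apply_moves(
  motion=[
    {"jaw": -0.7,"xyz": [0,-2.5,0],"twist": 0},
    {"jaw": -0.7,"xyz": [0,-2.5,4],"twist": 0},
    {"jaw": -0.7,"xyz": [0,-2.5,7],"twist": 0},
    {"jaw": -0.7,"xyz": [0,-2.5,10],"twist": 0},
    {"jaw": -0.7,"xyz": [0,-2.5,12],"twist": 0},
  ],
)

```text
time: 6.82
ee_pos: [0.5168, -0.0813, 0.2414]
tcp_rot: [180.0, -0.0, 177.5]
wrist_force: [-0.0, 0.2, -0.9]
opening: 0.0232
grasp_force: 40.6
```

Emit:
apply_moves(
  motion=[
    {"jaw": -0.7,"xyz": [0,0,2],"twist": 0},
    {"jaw": -0.7,"xyz": [0,0,4],"twist": 0},
    {"jaw": -0.7,"xyz": [0,0,6],"twist": 0},
    {"jaw": -0.7,"xyz": [0,0,8],"twist": 0},
    {"jaw": -0.7,"xyz": [0,0,10],"twist": 0},
  ],
)

```text
time: 7.45
ee_pos: [0.5169, -0.0813, 0.2316]
tcp_rot: [-180.0, 0.0, 177.5]
wrist_force: [-0.5, 0.2, -0.0]
opening: 0.0229
grasp_force: 40.6
```

Emit:
apply_moves(
  motion=[
    {"jaw": -0.7,"xyz": [0,0,3],"twist": 0},
    {"jaw": -0.7,"xyz": [0,0,6],"twist": 0},
    {"jaw": -0.7,"xyz": [0,0,9],"twist": 0},
    {"jaw": -0.7,"xyz": [0,0,12],"twist": 0},
    {"jaw": -0.7,"xyz": [0,0,15],"twist": 0},
  ],
)

```text
time: 8.07
ee_pos: [0.5169, -0.0813, 0.2165]
tcp_rot: [180.0, -0.0, 177.6]
wrist_force: [-0.3, -0.5, -0.7]
opening: 0.0231
grasp_force: 40.6
```

The blade is in the slot. Continue down.

Emit:
apply_moves(
  motion=[
    {"jaw": -0.7,"xyz": [0,0,7],"twist": 0},
    {"jaw": -0.7,"xyz": [0,0,15],"twist": 0},
    {"jaw": -0.7,"xyz": [0,0,23],"twist": 0},
    {"jaw": -0.7,"xyz": [0,0,31],"twist": 0},
    {"jaw": -0.7,"xyz": [0,0,38],"twist": 0},
  ],
)

```text
time: 8.7
ee_pos: [0.5168, -0.0813, 0.178]
tcp_rot: [180.0, -0.0, 177.5]
wrist_force: [0.9, -1.5, -1.6]
opening: 0.0235
grasp_force: 40.6
```

Emit:
apply_moves(
  motion=[
    {"jaw": -0.7,"xyz": [0,0,3],"twist": 0},
    {"jaw": -0.7,"xyz": [0,0,6],"twist": 0},
    {"jaw": -0.7,"xyz": [0,0,8],"twist": 0},
    {"jaw": -0.7,"xyz": [0,0,10],"twist": 0},
    {"jaw": -0.7,"xyz": [0,0,11],"twist": 0},
  ],
)

```text
time: 9.32
ee_pos: [0.5169, -0.0813, 0.1676]
tcp_rot: [-180.0, -0.0, 177.5]
wrist_force: [-0.0, 0.0, -1.2]
opening: 0.0233
grasp_force: 40.6
```

Emit:
apply_moves(
  motion=[
    {"jaw": -0.7,"xyz": [0,0,1],"twist": 0},
    {"jaw": -0.7,"xyz": [0,0,2],"twist": 0},
    {"jaw": -0.7,"xyz": [0,0,3],"twist": 0},
    {"jaw": -0.7,"xyz": [0,0,4],"twist": 0},
  ],
)

```text
time: 9.82
ee_pos: [0.5169, -0.0813, 0.1636]
tcp_rot: [180.0, -0.0, 177.5]
wrist_force: [-0.4, 0.7, -0.3]
opening: 0.0232
grasp_force: 40.6
```

Emit:
apply_moves(
  motion=[
    {"jaw": -0.7,"xyz": [0,0,0.7],"twist": 0},
    {"jaw": -0.7,"xyz": [0,0,1.4],"twist": 0},
    {"jaw": -0.7,"xyz": [0,0,2],"twist": 0},
    {"jaw": -0.7,"xyz": [0,0,2.5],"twist": 0},
  ],
)

```text
time: 10.32
ee_pos: [0.5171, -0.0813, 0.1617]
tcp_rot: [-180.0, 0.0, 177.5]
wrist_force: [-0.6, -0.6, 6.0]
opening: 0.023
grasp_force: 41.5
```

Contact force is 6 N at the expected height, so the knife is home. Release and retreat.

Emit:
apply_moves(
  motion=[
    {"jaw": 0.1,"xyz": [0,0,0],"twist": 0},
    {"jaw": 0.1,"xyz": [0,0,0],"twist": 0},
    {"jaw": 0.1,"xyz": [0,0,-20],"twist": 0},
    {"jaw": 0.1,"xyz": [0,0,-70],"twist": 0},
    {"jaw": 0.1,"xyz": [0,0,-120],"twist": 0},
  ],
)

```text
time: 10.95
ee_pos: [0.5166, -0.0812, 0.2823]
tcp_rot: [180.0, -0.0, 177.5]
wrist_force: [0.3, -1.6, -0.4]
opening: 0.047
grasp_force: 0.0
```

```bash
python3 - <<'E'
from h import *
from workcell import sensors,camera,camera_params
np.set_printoptions(precision=4,suppress=True)
o=sensors.get_obs(); print(o['ee_pos'],o['tcp_rot'],o['opening'],o['wrist_force'])
p=camera_params("side"); im,d=camera("side"); W=cloud(d,p); hsv=cv2.cvtColor(im,cv2.COLOR_RGB2HSV)
red=((hsv[...,0]<8)|(hsv[...,0]>172))&(hsv[...,1]>140)&(d>0)&(abs(W[...,0]-.519)<.03)&(abs(W[...,1]+.08)<.04)&(W[...,2]>.08)
q=W[red]; print(red.sum(),q.mean(0),np.percentile(q,[2,98],axis=0))
for z in (.125,.145,.165): print(tool([.5127-.267*(z-.12),-.3257-.099*(z-.12),.27],110.3,o),z)
E
```

```text
[ 0.5166 -0.0812  0.2823] [179.9947  -0.0382 177.5472] 0.047032041480248324 [ 0.2992 -1.5697 -0.3705]
36 [ 0.5182 -0.0743  0.1379] [[ 0.5124 -0.0862  0.0997]
 [ 0.5234 -0.0696  0.1726]]
(array([  -5.2, -245. ,   12.3]), np.float64(1.174)) 0.125
(array([   0. , -247.2,   12.3]), np.float64(1.174)) 0.145
(array([   5.3, -249.4,   12.3]), np.float64(1.174)) 0.165
```

Knife's red handle now spans z 0.10–0.173, so it sits home. Travel to the probe and turn so the fingers close along its lean.

Emit:
apply_moves(
  motion=[
    {"jaw": 0.1,"xyz": [0,0,-20],"twist": 0.18},
    {"jaw": 0.1,"xyz": [-5,-60,-20],"twist": 0.36},
    {"jaw": 0.1,"xyz": [-5,-120,-10],"twist": 0.54},
    {"jaw": 0.1,"xyz": [-5,-180,0],"twist": 0.72},
    {"jaw": 0.1,"xyz": [-5,-220,10],"twist": 0.9},
  ],
)

```text
time: 11.62
ee_pos: [0.512, -0.3038, 0.2704]
tcp_rot: [-180.0, -0.0, 125.6]
wrist_force: [0.1, 0.1, -0.4]
opening: 0.0472
grasp_force: 0.0
```

```bash
python3 - <<'E'
from h import *
from workcell import sensors
o=sensors.get_obs(); print(o['q'],tool([.5114,-.3262,.23],110.3,o))
E
```

```text
[-3.06781559e+01  1.20360444e+01  2.04724614e+01  9.84565057e+01
 -7.03798004e-03  2.37619545e+01] (array([-17.9, -13.5,  40.4]), np.float64(0.266))
```

Emit:
apply_moves(
  motion=[
    {"jaw": 0.5,"xyz": [-18,-13.5,20],"twist": 0.133},
    {"jaw": 0.5,"xyz": [-18,-13.5,40],"twist": 0.266},
    {"jaw": 0.5,"xyz": [-18,-13.5,40],"twist": 0.266},
    {"jaw": 0.5,"xyz": [-18,-13.5,40],"twist": 0.266},
  ],
)

```text
time: 12.12
ee_pos: [0.5123, -0.3236, 0.2321]
tcp_rot: [180.0, 0.0, 110.9]
wrist_force: [-0.0, -0.3, 0.3]
opening: 0.064
grasp_force: 0.0
```

```bash
python3 - <<'E'
from h import *
from workcell import sensors,camera,camera_params
np.set_printoptions(precision=4,suppress=True)
o=sensors.get_obs(); print(o['ee_pos'],o['tcp_rot'],tool([.5114,-.3262,.127],110.3,o))
p=camera_params("wrist"); im,d=camera("wrist"); cv2.imwrite("pics/w5.png",im[:,:,::-1]); np.savez("wrist5.npz",im=im,d=d,**p)
W=cloud(d,p); x,y,z=np.moveaxis(W,-1,0); m=(d>0)&(z>.085)&(z<.165)&(abs(x-.51)<.035)&(abs(y+.325)<.03)
for a in np.arange(.09,.17,.01):
    b=m&(abs(z-a)<.005)
    if b.sum()>5: print(a,b.sum(),np.percentile(W[b],[2,98],axis=0).ravel())
print(pix([[.5127-.0108,-.3257-.004,.16],[.534,-.317,.075]],p))
E
```

```text
[ 0.5123 -0.3236  0.2321] [179.9711   0.0355 110.9266] (array([ -2.1,  -1.8, 105.1]), np.float64(0.011))
0.09 31 [ 0.511  -0.3222  0.0904  0.5323 -0.3131  0.0949]
0.09999999999999999 124 [ 0.5115 -0.3256  0.0953  0.5311 -0.3134  0.1047]
0.10999999999999999 117 [ 0.5088 -0.3266  0.1051  0.5285 -0.3148  0.1148]
0.11999999999999998 129 [ 0.5059 -0.3275  0.1154  0.5256 -0.3155  0.1246]
0.12999999999999998 156 [ 0.5034 -0.3285  0.1251  0.523  -0.3165  0.1347]
0.13999999999999996 167 [ 0.5007 -0.3296  0.1353  0.5201 -0.3174  0.1448]
0.14999999999999997 645 [ 0.4957 -0.3387  0.1457  0.5167 -0.3184  0.1549]
0.15999999999999998 325 [ 0.5036 -0.3366  0.155   0.5147 -0.3205  0.1574]
[[303.7012 218.4001]
 [349.3846 185.2543]]
```

View pics/w5.png

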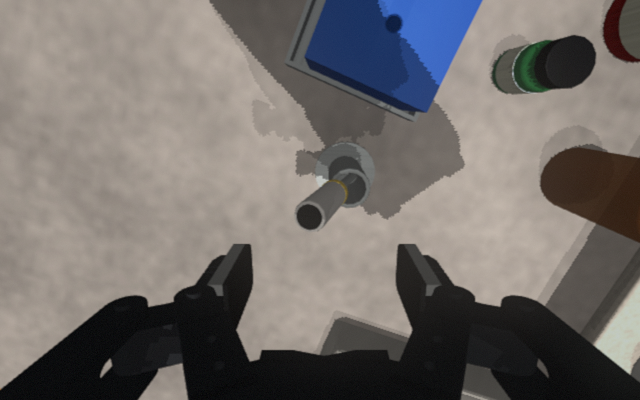

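Wrist view: probe handle top at (311,215), holder cup at (348,185), finger line across the lean. Both match the model. Descend over the handle and grip gently.

Emit:
apply_moves(
  motion=[
    {"jaw": 0.5,"xyz": [-2,-1,30],"twist": 0.01},
    {"jaw": 0.5,"xyz": [-2,-1,60],"twist": 0.01},
    {"jaw": 0.5,"xyz": [-2,-1,85],"twist": 0.01},
    {"jaw": 0.5,"xyz": [-2,-1,104],"twist": 0.01},
    {"jaw": 0.5,"xyz": [-2,-1,104],"twist": 0.01},
  ],
)

```text
time: 12.8
ee_pos: [0.5117, -0.3256, 0.1265]
tcp_rot: [-179.9, -0.1, 110.2]
wrist_force: [-0.6, -0.7, -0.2]
opening: 0.064
grasp_force: 0.0
```

Emit:
apply_moves(
  motion=[
    {"jaw": 0.1,"xyz": [0,0,0],"twist": 0},
    {"jaw": -0.1,"xyz": [0,0,0],"twist": 0},
    {"jaw": -0.2,"xyz": [0,4,0],"twist": 0},
    {"jaw": -0.3,"xyz": [0,8,0],"twist": 0},
    {"jaw": -0.4,"xyz": [0,10,0],"twist": 0},
  ],
  grip_force=20,
)

```text
time: 13.42
ee_pos: [0.5225, -0.3224, 0.128]
tcp_rot: [179.9, 0.1, 110.2]
wrist_force: [3.2, 1.3, 4.3]
opening: 0.0262
grasp_force: 15.0
```

Emit:
apply_moves(
  motion=[
    {"jaw": -0.6,"xyz": [0,3,-4],"twist": 0},
    {"jaw": -0.6,"xyz": [0,6,-8],"twist": 0},
    {"jaw": -0.6,"xyz": [0,8,-14],"twist": 0},
    {"jaw": -0.6,"xyz": [0,8,-20],"twist": 0},
    {"jaw": -0.6,"xyz": [0,8,-20],"twist": 0},
  ],
  grip_force=30,
)

```text
time: 14.05
ee_pos: [0.5289, -0.32, 0.1479]
tcp_rot: [180.0, 0.0, 110.2]
wrist_force: [0.1, 0.3, -1.0]
opening: 0.0211
grasp_force: 29.2
```

Opening of 21 mm means the handle lies flat in the pads and should be upright. Lift clear.

Emit:
apply_moves(
  motion=[
    {"jaw": -0.6,"xyz": [0,0,-20],"twist": 0},
    {"jaw": -0.6,"xyz": [0,0,-45],"twist": 0},
    {"jaw": -0.6,"xyz": [0,0,-75],"twist": 0},
    {"jaw": -0.6,"xyz": [0,0,-105],"twist": 0},
    {"jaw": -0.6,"xyz": [0,0,-105],"twist": 0},
  ],
  grip_force=40,
)

```text
time: 14.68
ee_pos: [0.5293, -0.3203, 0.2546]
tcp_rot: [179.9, 0.2, 110.2]
wrist_force: [0.0, 0.4, -0.8]
opening: 0.021
grasp_force: 39.2
```

```bash
cat > probe.py <<'E'
from h import *
from workcell import sensors,camera,camera_params
from scipy.optimize import least_squares
np.set_printoptions(precision=4,suppress=True)
o=sensors.get_obs(); e=o['ee_pos']; print(e,o['tcp_rot'],o['wrist_force'],o['opening'])
p=camera_params("side"); L=[camera("side") for _ in range(4)]; im=np.mean([l[0] for l in L],0).astype(np.uint8); d=np.median([l[1] for l in L],0)
cv2.imwrite("pics/side_p.png",im[:,:,::-1]); np.savez("side_p.npz",im=im,d=d,**p)
W=cloud(d,p); x,y,z=np.moveaxis(W,-1,0)
near=(d>0)&(abs(x-e[0])<.03)&(abs(y-e[1])<.03)&(z<e[2]-.022)&(z>e[2]-.13)
for a in np.arange(e[2]-.13,e[2]-.02,.008):
    b=near&(abs(z-a)<.004)
    if b.any(): print('%.3f'%a,b.sum(),W[b].mean(0)[:2],W[b].min(0)[0],W[b].max(0)[0])
for m,r in ((near&(z<e[2]-.055),.004),):
    Q=W[m]
    def res(v):
        a=np.array([v[2],v[3],1]);a/=np.linalg.norm(a); q=Q-[v[0],v[1],e[2]-.08]
        return np.linalg.norm(q-np.outer(q@a,a),axis=1)-r
    s=least_squares(res,[e[0],e[1],0,0],loss='soft_l1',f_scale=.001); print('fit',len(Q),s.x,np.sqrt(np.mean(s.fun**2)),'tip z',Q[:,2].min())
E
python3 probe.py; python3 - <<'E'
from h import *
from workcell import sensors
print(tool([.5145,-.1915,.25],110.3,sensors.get_obs()))
E
```

```text
[ 0.5293 -0.3203  0.2546] [179.8676   0.1737 110.1592] [ 0.0299  0.3929 -0.7787] 0.020981710670331246
0.133 5 [ 0.5298 -0.3192] 0.5267025289648661 0.5319504170292788
0.141 7 [ 0.5301 -0.3176] 0.5269787528067386 0.5324386616867207
0.149 8 [ 0.5298 -0.3177] 0.5273867333528153 0.5328131470619263
0.157 7 [ 0.5309 -0.3188] 0.5279089121659388 0.5331903032970954
0.165 8 [ 0.5288 -0.3177] 0.5260484390183165 0.5311701003635316
0.173 7 [ 0.5294 -0.3171] 0.5264999453517007 0.5316768254557326
0.181 7 [ 0.5294 -0.3171] 0.5268618967897201 0.5319715750531816
0.189 8 [ 0.5299 -0.3173] 0.52721994878363 0.5324587783975261
0.197 9 [ 0.53   -0.3183] 0.5255327655489871 0.5329007023491533
0.205 8 [ 0.5286 -0.3175] 0.5257453250983236 0.5308941649142341
0.213 8 [ 0.5295 -0.3145] 0.5192427661699801 0.5386841769743623
0.221 26 [ 0.5297 -0.3116] 0.5197258788124247 0.5391123686313432
0.229 23 [ 0.529  -0.3118] 0.520011257716605 0.5392292387300343
fit 66 [ 0.5293 -0.3207 -0.0122  0.0173] 0.0007019036970252709 tip z 0.12985440682294164
(array([125.2,  31.1,   0.7]), np.float64(-0.002))
```

Probe is upright (under about 1°) and coaxial with the TCP; tip at z≈0.13. Move over the hole.

Emit:
apply_moves(
  motion=[
    {"jaw": -0.6,"xyz": [50,12,0],"twist": 0},
    {"jaw": -0.6,"xyz": [95,23,0],"twist": 0},
    {"jaw": -0.6,"xyz": [125.5,30,0],"twist": 0},
    {"jaw": -0.6,"xyz": [125.5,30,10],"twist": 0},
    {"jaw": -0.6,"xyz": [125.5,30,20],"twist": 0},
  ],
)

```text
time: 15.5
ee_pos: [0.5136, -0.1919, 0.2308]
tcp_rot: [-179.9, -0.0, 110.2]
wrist_force: [-0.2, 0.3, -1.6]
opening: 0.0209
grasp_force: 39.3
```

```bash
python3 probe.py; python3 - <<'E'
import numpy as np,cv2
im=np.load("side_p.npz")['im']; i0=np.load("side0.npz")['im']
c=[cv2.resize(i[110:190,320:380],(390,520),interpolation=3) for i in (i0,im)]
cv2.imwrite("pics/p6.png",np.hstack(c)[:,:,::-1])
E
```

```text
[ 0.5136 -0.1919  0.2308] [-179.9499   -0.0246  110.1806] [-0.1931  0.2858 -1.5906] 0.02085169931308079
0.109 5 [ 0.5145 -0.1939] 0.5101307358185708 0.5175026795818833
0.117 7 [ 0.5137 -0.1902] 0.5104339382018241 0.5178262278109634
0.125 7 [ 0.5138 -0.1896] 0.5111066022069823 0.5161394428371421
0.133 7 [ 0.514  -0.1892] 0.511533719113275 0.5165260694496685
0.141 9 [ 0.514 -0.19 ] 0.509854001482604 0.5171102281838742
0.149 9 [ 0.514 -0.19 ] 0.5101993016610219 0.517439006406916
0.157 9 [ 0.5133 -0.1896] 0.5107252110088891 0.5158673321790357
0.165 6 [ 0.5139 -0.1893] 0.511406767928021 0.5162850618807266
0.173 10 [ 0.5134 -0.1899] 0.5096044742751201 0.5167111681158838
0.181 9 [ 0.5138 -0.19  ] 0.5101675914854731 0.5171051108043961
0.189 3 [ 0.5129 -0.1891] 0.5106208398019522 0.5152642768712069
0.197 20 [ 0.5138 -0.1836] 0.5025605311016539 0.522933086616776
0.205 31 [ 0.5136 -0.184 ] 0.5027750334981382 0.5235094958946259
fit 68 [ 0.5136 -0.1929 -0.0152  0.0102] 0.0010618921746545047 tip z 0.10667941525410318
```

View pics/p6.png

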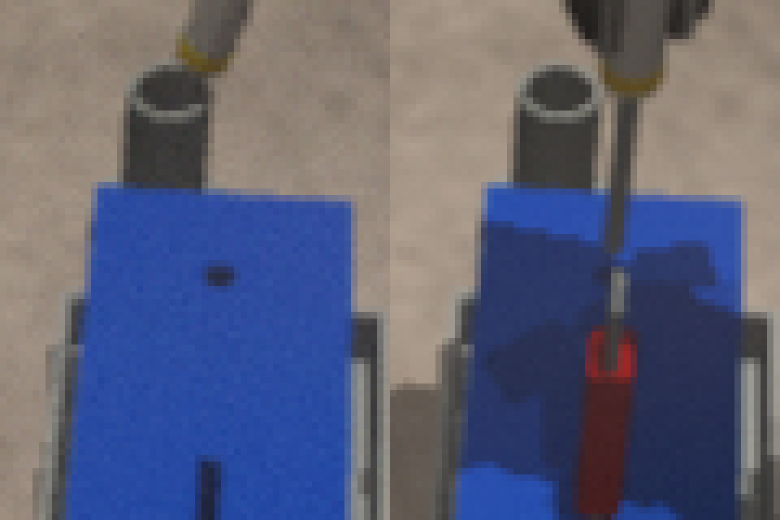

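Crop: the shaft's line runs onto the hole (219,275 at 6.5×) within half a source pixel. Feel down.

Emit:
apply_moves(
  motion=[
    {"jaw": -0.6,"xyz": [0,0,3],"twist": 0},
    {"jaw": -0.6,"xyz": [0,0,6],"twist": 0},
    {"jaw": -0.6,"xyz": [0,0,8],"twist": 0},
    {"jaw": -0.6,"xyz": [0,0,10],"twist": 0},
    {"jaw": -0.6,"xyz": [0,0,11],"twist": 0},
  ],
)

```text
time: 16.32
ee_pos: [0.5137, -0.1916, 0.2211]
tcp_rot: [-180.0, -0.0, 110.2]
wrist_force: [0.1, -0.3, -0.6]
opening: 0.0209
grasp_force: 39.3
```

Emit:
apply_moves(
  motion=[
    {"jaw": -0.6,"xyz": [0,0,1.5],"twist": 0},
    {"jaw": -0.6,"xyz": [0,0,3],"twist": 0},
    {"jaw": -0.6,"xyz": [0,0,4.5],"twist": 0},
    {"jaw": -0.6,"xyz": [0,0,6],"twist": 0},
    {"jaw": -0.6,"xyz": [0,0,7],"twist": 0},
  ],
)

```text
time: 16.95
ee_pos: [0.5137, -0.1917, 0.2141]
tcp_rot: [-180.0, -0.0, 110.2]
wrist_force: [0.6, 0.7, -0.9]
opening: 0.0208
grasp_force: 39.3
```

Emit:
apply_moves(
  motion=[
    {"jaw": -0.6,"xyz": [0,0,3],"twist": 0},
    {"jaw": -0.6,"xyz": [0,0,6],"twist": 0},
    {"jaw": -0.6,"xyz": [0,0,9],"twist": 0},
    {"jaw": -0.6,"xyz": [0,0,12],"twist": 0},
    {"jaw": -0.6,"xyz": [0,0,15],"twist": 0},
  ],
)

```text
time: 17.58
ee_pos: [0.5137, -0.1917, 0.199]
tcp_rot: [-180.0, -0.0, 110.2]
wrist_force: [-0.0, 0.5, -0.5]
opening: 0.0209
grasp_force: 39.3
```

Emit:
apply_moves(
  motion=[
    {"jaw": -0.6,"xyz": [0,0,4],"twist": 0},
    {"jaw": -0.6,"xyz": [0,0,8],"twist": 0},
    {"jaw": -0.6,"xyz": [0,0,12],"twist": 0},
    {"jaw": -0.6,"xyz": [0,0,16],"twist": 0},
    {"jaw": -0.6,"xyz": [0,0,20],"twist": 0},
  ],
)

```text
time: 18.2
ee_pos: [0.5137, -0.1916, 0.1789]
tcp_rot: [-180.0, -0.0, 110.2]
wrist_force: [-0.1, -0.1, -1.2]
opening: 0.0211
grasp_force: 39.3
```

Emit:
apply_moves(
  motion=[
    {"jaw": -0.6,"xyz": [0,0,4],"twist": 0},
    {"jaw": -0.6,"xyz": [0,0,8],"twist": 0},
    {"jaw": -0.6,"xyz": [0,0,12],"twist": 0},
    {"jaw": -0.6,"xyz": [0,0,16],"twist": 0},
    {"jaw": -0.6,"xyz": [0,0,20],"twist": 0},
  ],
)

```text
time: 18.82
ee_pos: [0.5137, -0.1917, 0.1589]
tcp_rot: [-180.0, 0.0, 110.2]
wrist_force: [1.1, 0.1, -0.4]
opening: 0.0208
grasp_force: 39.3
```

Emit:
apply_moves(
  motion=[
    {"jaw": -0.6,"xyz": [0,0,3],"twist": 0},
    {"jaw": -0.6,"xyz": [0,0,6],"twist": 0},
    {"jaw": -0.6,"xyz": [0,0,9],"twist": 0},
    {"jaw": -0.6,"xyz": [0,0,12],"twist": 0},
    {"jaw": -0.6,"xyz": [0,0,15],"twist": 0},
  ],
)

```text
time: 19.45
ee_pos: [0.5137, -0.1917, 0.144]
tcp_rot: [-180.0, -0.0, 110.2]
wrist_force: [0.0, 0.0, -1.0]
opening: 0.0211
grasp_force: 39.3
```

Emit:
apply_moves(
  motion=[
    {"jaw": -0.6,"xyz": [0,0,1],"twist": 0},
    {"jaw": -0.6,"xyz": [0,0,2],"twist": 0},
    {"jaw": -0.6,"xyz": [0,0,3],"twist": 0},
    {"jaw": -0.6,"xyz": [0,0,4],"twist": 0},
    {"jaw": -0.6,"xyz": [0,0,5],"twist": 0},
  ],
)

```text
time: 20.08
ee_pos: [0.5137, -0.1917, 0.1392]
tcp_rot: [180.0, 0.0, 110.2]
wrist_force: [0.5, 0.1, -1.2]
opening: 0.021
grasp_force: 39.3
```

Emit:
apply_moves(
  motion=[
    {"jaw": -0.6,"xyz": [0,0,0.5],"twist": 0},
    {"jaw": -0.6,"xyz": [0,0,1],"twist": 0},
    {"jaw": -0.6,"xyz": [0,0,1.5],"twist": 0},
  ],
)

```text
time: 20.45
ee_pos: [0.5137, -0.1917, 0.1377]
tcp_rot: [180.0, 0.0, 110.2]
wrist_force: [0.6, -0.4, -0.1]
opening: 0.0211
grasp_force: 39.3
```

Emit:
apply_moves(
  motion=[
    {"jaw": -0.6,"xyz": [0,0,0.6],"twist": 0},
    {"jaw": -0.6,"xyz": [0,0,1.2],"twist": 0},
    {"jaw": -0.6,"xyz": [0,0,1.8],"twist": 0},
  ],
)

```text
time: 20.82
ee_pos: [0.5137, -0.1917, 0.1359]
tcp_rot: [180.0, -0.0, 110.2]
wrist_force: [-0.2, -0.3, 0.4]
opening: 0.0209
grasp_force: 39.3
```

Emit:
apply_moves(
  motion=[
    {"jaw": -0.6,"xyz": [0,0,0.6],"twist": 0},
    {"jaw": -0.6,"xyz": [0,0,1.2],"twist": 0},
    {"jaw": -0.6,"xyz": [0,0,1.8],"twist": 0},
  ],
)

```text
time: 21.2
ee_pos: [0.5137, -0.1917, 0.1341]
tcp_rot: [180.0, 0.0, 110.2]
wrist_force: [-0.3, -0.5, 3.1]
opening: 0.0215
grasp_force: 39.5
```

Contact. Release and retreat upward.

Emit:
apply_moves(
  motion=[
    {"jaw": 0.1,"xyz": [0,0,0],"twist": 0},
    {"jaw": 0.1,"xyz": [0,0,0],"twist": 0},
    {"jaw": 0.1,"xyz": [0,0,-30],"twist": 0},
    {"jaw": 0.1,"xyz": [0,0,-85],"twist": 0},
    {"jaw": 0.1,"xyz": [0,0,-145],"twist": 0},
  ],
)

```text
time: 21.82
ee_pos: [0.5133, -0.1915, 0.2803]
tcp_rot: [-180.0, -0.0, 110.2]
wrist_force: [1.0, -0.6, 0.6]
opening: 0.0472
grasp_force: 0.0
```

Emit:
apply_moves(
  motion=[
    {"jaw": 0.1,"xyz": [0,0,0],"twist": 0},
    {"jaw": 0.1,"xyz": [0,-60,0],"twist": 0},
    {"jaw": 0.1,"xyz": [0,-120,0],"twist": 0},
    {"jaw": 0.1,"xyz": [0,-120,0],"twist": 0},
  ],
)

```text
time: 22.32
ee_pos: [0.3984, -0.2338, 0.2793]
tcp_rot: [-180.0, 0.0, 110.0]
wrist_force: [1.1, 0.8, -0.3]
opening: 0.0469
grasp_force: 0.0
```

```bash
python3 - <<'E'
from h import *
from workcell import sensors,camera,camera_params
np.set_printoptions(precision=4,suppress=True)
print(sensors.get_obs()['ee_pos'])
p=camera_params("side"); im,d=camera("side"); W=cloud(d,p); x,y,z=np.moveaxis(W,-1,0)
for nm,c in (("knife",(.519,-.082)),("probe",(.5145,-.1915))):
    m=(d>0)&(abs(x-c[0])<.02)&(abs(y-c[1])<.022)&(z>.1)&(z<.25); q=W[m]
    print(nm,m.sum(),np.percentile(q,[2,98],axis=0))
    for a in np.arange(.1,.18,.012):
        b=m&(abs(z-a)<.006); 
        if b.any(): print(' %.3f'%a,W[b].mean(0))
cv2.imwrite("pics/end.png",cv2.resize(im[80:380,240:400],(320*1,600),interpolation=3)[:,:,::-1])
E
```

```text
[ 0.3984 -0.2338  0.2793]
knife 231 [[ 0.5115 -0.0895  0.1022]
 [ 0.5265 -0.0691  0.204 ]]
 0.100 [ 0.5188 -0.0713  0.103 ]
 0.112 [ 0.5197 -0.0723  0.1121]
 0.124 [ 0.5184 -0.071   0.1241]
 0.136 [ 0.5191 -0.0715  0.1356]
 0.148 [ 0.5193 -0.072   0.1482]
 0.160 [ 0.5193 -0.0711  0.1603]
 0.172 [ 0.5189 -0.0791  0.1705]
probe 216 [[ 0.5036 -0.1981  0.1036]
 [ 0.5243 -0.18    0.1674]]
 0.100 [ 0.5177 -0.1865  0.1037]
 0.112 [ 0.5137 -0.1838  0.1122]
 0.124 [ 0.5135 -0.1838  0.1241]
 0.136 [ 0.5148 -0.1838  0.1363]
 0.148 [ 0.514  -0.1846  0.1474]
 0.160 [ 0.5148 -0.1866  0.1619]
 0.172 [ 0.512  -0.1911  0.1669]
```

View pics/end.png

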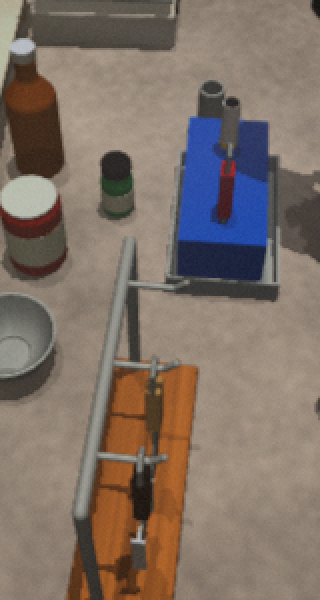

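Both tools are upright and home: the knife loop top is at 0.204 m and the probe top at about 0.166 m. The other two tools still hang on their hooks and nothing else has moved.

```bash
python3 -c "
from workcell import bot
print(bot.job_done())"
```

```text
the job is handed in; nothing more can be done
None
```

I put the knife in the slot and the probe in the round hole, both fully home and released, and handed the job in at about 22 s; the hand-in gave no verdict. The last side-camera check showed both tools upright with their handle tops at the expected heights, and the other tools and bench items in that view looked undisturbed.

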